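Tighten and pin the castle nut of a label roll spindle

TASK

Lock the label roll on its spindle: turn the brass castle nut clockwise until you feel it go tight against the blue pressure plate, then carry on in the same direction only as far as the next slot that lines up with the lock pin. Then push the red-knobbed lock pin fully home through that slot into the hole in the stud and let go. Do not overtighten the nut, and leave alone the things standing round the stand.

Things in the scene. Friction and masses are not known exactly. Their poses are not given: they have to be found in the camera images.
- spindle_stand: grey stand fixed to the table: base 165 x 130 x 12 mm, upright steel stud 26 mm across with its top 124 mm up, carrying a label roll (112 mm across, top 60 mm up), the blue plate and the nut. Origin on the table on the stud's axis, z up; the lock pin is on the -x side and slides along +x. The pin's aluminium guide stands 70 to 88 mm from the axis, 36 mm wide, top 125 mm up.
- pressure_plate: blue round plate 84 mm across under the nut. Origin: its nominal top on the stud's axis, 72 mm above the table; it really sits up to 1.25 mm higher or lower, which the pose does not show. Stiffly sprung: it pushes back with about 28 N once the nut bears on it, and about 18 N more per further rad of the nut.
- castle_nut: brass hexagonal castle nut, 54 mm across flats, 62 mm over corners, 46 mm high: the lower 30 mm is a plain hexagon, the upper 16 mm a crown with six slots 13 mm wide, one at the middle of each flat. Origin on the axis at the nut's underside; this frame sinks with the nut but does not turn with it.
- nut_top (a point): point on the axis at the top of the nut's crown, 46 mm above its underside. Its axes turn with the nut: its +x, and every 60 degrees from that, points through the middle of a slot and a flat.
- nut_turn (a joint): nut angle, rad, grows clockwise seen from above (tightening). At 0 and every 1.047 rad a slot faces the lock pin, which enters within about 0.09 rad of that. Sinks 0.95 mm per rad. Starts loose at 0 to 0.7; bears on the plate somewhere from 0.8 to 3.4, felt only: turns with about 0.06 N m loose, jumps to about 0.4 N m as it bears, then gains 0.2 N m per rad. Stays where left.
- lock_pin (a joint): travel of the captive lock pin, m: 0 pulled out (start), 0.055 fully home. A steel rod 8 mm across that slides level towards the stud with about 1.5 N friction; with no slot facing it, it stops on the nut's crown at about 0.04. Pulled out, its tip is 66 mm from the stud's axis.
- knob_face (a point): centre of the outer face of the lock pin's red knob (30 mm across, 14 mm thick), 111.5 mm above the table and 161 mm from the stud's axis when pulled out, 106 mm when home. The knob is pushed along +x of the stand.
- bottle_near: filled sauce bottle with yellow cap, 54 mm across, 166 mm tall, standing behind the stand; leave it alone. Origin at the centre of its underside.
- driver: screwdriver with black handle, 165 x 26 x 25 mm, lying beside the stand; leave it alone. Origin at its middle on the underside, its length along y.
- marker: marker pen, 135 x 17 x 16 mm, lying beside the stand; leave it alone. Origin at its middle on the underside, its length along y.

How it is judged (in metres and radians):
On the way, in this order (a step that is already met when the one before it is completed fails the run):
1. the nut bears on the pressure plate with more than 10 N while the lock pin is still pulled out (contact force between castle_nut and pressure_plate above 10 N and value of joint lock_pin below 0.025 m), for 0.2 s.
2. the lock pin is fully home in a slot of the tight nut (value of joint lock_pin above 0.051 m and contact force between castle_nut and pressure_plate above 10 N), for 0.2 s.
At the end, for the whole second after the job is handed in: The lock pin is home to within 4 mm (lock_pin above 0.051) in a slot of the nut; the nut presses on the plate with 10 to 60 N (less than about 1.6 rad past first bearing) and was never above 65 N; nut and pin rest, released; bystanders moved less than 30 mm, bottle not tipped (all of step 2 and contact force between castle_nut and pressure_plate below 60 N and velocity of joint nut_turn between -0.05 and 0.05 rad/s and velocity of joint lock_pin between -0.01 and 0.01 m/s); the robot touches nothing.
It fails at once if the nut is overtightened: it presses on the plate with more than 65 N (contact force between castle_nut and pressure_plate above 65 N).
It fails at once if the bottle is shifted by more than 30 mm or tipped (distance of bottle_near from where it was at the start of the episode above 0.03 m or angle between bottle_near's own z axis and vertical above 0.3 rad).
It fails at once if the screwdriver or marker is shifted by more than 30 mm (distance of any of driver, marker from where it was at the start of the episode above 0.03 m).
It also fails if it takes over 64 s, if anything falls off the work surface, if the arm or the gripper's body presses on something with over 40 N, if the wrist force passes 120 N, or if a joint passes its speed limit or range.

ROBOT

A 6-joint arm with a two-finger parallel gripper is mounted at the origin on a cart in front of the work surface, level with it; the furniture and walls round the work are solid. World frame = base frame: x ahead of the robot, y to its left, z up, the work surface at z = 0. Lengths are in m, angles in degrees, forces in N, time in s.
With the tool pointing down it reaches from about 0.4 to 0.825 m from the base axis. Payload 7 kg.
Tool frame: the origin (TCP) lies midway between the tips of the shut fingers; the grasp point (between the pads) lies 19 mm behind it (r.hold_point_z is the distance from the TCP to the grasp point, in m); x points along the fingers, y is the direction in which the jaws open and shut, and the axes are right-handed (so a half turn about x gives the same grasp; the last joint's range is limited). The gripper opens to 88 mm and grips with 3 to 60 N. Pads are 19 mm wide; open, the fingers measure 130 mm over their backs; the gripper's body (78 mm by 193 mm) begins 47 mm behind the grasp point.
Start: joints at [80.22, 20.546, 0.682, 0, -70.136, -16.507], TCP at [0.299, 0.605, 0.197] pointing down, gripper open.
Joint ranges: [-176.03, 176.03], [-82.01, 121.73], [-58.28, 71.71], [-173.87, 95.51], [-174.79, -0.11], [-173.66, 173.66]. Speed limits (degrees/s): [136.94, 136.94, 172.46, 180, 180, 180].

INTERFACE

Orientations are given as [roll, pitch, yaw] about the fixed x, y, z axes, in that order (R = Rz(yaw) Ry(pitch) Rx(roll)).
In Python, from plant import r, viewer, order gives the robot as it stands. The module is installed in compiled form; this text tells all that it offers.
- The arm moves only by the shell command python3 -m creep 'ROWS' [FORCE]. ROWS is JSON, a list of rows, each an object of numbers: "ax", "ay", "az": the turn, a rotation vector about the tool's x, y, z in degrees; "tx", "ty", "tz": the shift along the tool's x, y, z in m; "fingers": the finger opening in m, from 0 to 0.0876. A call has 1 to 5 rows; each row is the pose to reach, as a shift and turn from the pose commanded when the call began, along the tool's axes at that moment; what a row does not reach only later rows make up. A row lasts 1/10 s, in which the tool goes at most 50 mm and 8.59 degrees, less where a joint would pass 70% of its speed; a pose out of reach is approached as far as the arm can. A call with a gripper value outside its range is refused whole. The fingers move at their own pace and stop on an object; FORCE is the grip in N (left out, the last holds). Time passes only in rows, so rows that repeat a pose let the fingers close. It gives the time, the measured TCP pose, the force and the opening at its end, in the units of the state.
- r.get_state(): the state, without advancing time (a new reading comes with each control period).
- viewer.capture(name): name is "scene" or "top" or "wrist"; returns a dict with "pixels" (480x640x3 uint8, blue, green, red), "depth" (480x640 float32, m along the optical axis (not along the pixel's ray), 0 where there is no reading), "fx", "fy", "cx", "cy" (pixels), "rvec" (rotation vector, rad) and "tvec" (3), from world to camera coordinates, as OpenCV has them; the wrist camera has in their place "T_tool_cam" (4x4, takes a point from camera to tool coordinates, whose origin is the TCP and whose axes are the tool frame's). Camera axes: x right, y down, z forward; pixel columns grow to the right and rows downward; lengths in m; the calibration is good to about 2 mm. The wrist camera is an equidistant fisheye: a pixel r from the principal point sees the ray r / f radians off the axis. A picture is of the moment at which its call begins: read the wrist's pose just before it.
- order.close_job(): hands the job in, once; it reports no verdict.
The state is a dict: "time_s": time; "joints": joint angles; "qd": joint speeds; "joint_torque": joint torques, N m; "tcp_pos": TCP position; "eef_rot": TCP orientation; "contact_force": force on the tool from outside, world axes, zero at the start; "moment": the same for the moment, N m; "gripper_width": finger opening in m.
Only numpy, scipy, OpenCV 4.12 (cv2) and the standard library are available. Lean on these libraries where they do the work, as an engineer would, in place of code of your own. Each camera call takes 0.05 s, during which the arm holds its last target.

## Working session

There is one attempt and no reset: what is moved stays moved. The work goes in short steps, Python scripts to look and compute and a shell command to move; the robot and the scene stay as the last step left them, time stands still between calls to the robot, and variables do not carry over. Pictures are saved under pics/ and viewed, and the job is handed in when it is done.

```bash
mkdir -p pics; cat > h.py <<'E'
from plant import r, viewer, order
import numpy as np, cv2
from scipy.spatial.transform import Rotation as R
def cap(n,f):
    d=viewer.capture(n); cv2.imwrite('pics/'+f,d['pixels']); np.savez('pics/'+f+'.npz',**d); return d
def world(d,u,v,z=None):
    Rm=cv2.Rodrigues(np.array(d['rvec'],float))[0]; t=np.array(d['tvec'],float).ravel()
    if z is None: z=d['depth'][int(round(v)),int(round(u))]
    p=np.array([(u-d['cx'])/d['fx']*z,(v-d['cy'])/d['fy']*z,z]); return Rm.T@(p-t)
def worldmap(d):
    Rm=cv2.Rodrigues(np.array(d['rvec'],float))[0]; t=np.array(d['tvec'],float).ravel()
    v,u=np.mgrid[:480,:640]; z=d['depth']
    p=np.stack([(u-d['cx'])/d['fx']*z,(v-d['cy'])/d['fy']*z,z],-1); return (p-t)@Rm
E
python3 - <<'E'
from h import *
print(r.get_state()); print(r.hold_point_z)
for n in('scene','top','wrist'): 
    d=cap(n,n+'0.png'); print(n,{k:v for k,v in d.items() if k not in('pixels','depth')})
E
```

```text
{'time_s': 0.0, 'joints': array([ 8.02205186e+01,  2.05918992e+01,  6.33818453e-01, -2.00590768e-02,
       -7.01333695e+01, -1.65066025e+01]), 'qd': array([ 0.00142602,  0.01006385, -0.00442301, -0.02221726,  0.00094203,
       -0.03781726]), 'joint_torque': array([ 1.68687733e-03, -5.82721066e+01,  2.93046981e+01,  6.99675232e+00,
        7.06955689e-03, -1.59748488e-04]), 'tcp_pos': array([0.29872234, 0.60471998, 0.19631799]), 'eef_rot': array([  94.8572492 ,   89.90662521, -111.43566646]), 'contact_force': array([ 0.2782836 ,  0.04861655, -0.82669855]), 'moment': array([ 0.01771988, -0.10009124,  0.03150448]), 'gripper_width': 0.08784176322032428}
0.0188
scene {'fx': 611.6024404504827, 'fy': 611.6024404504827, 'cx': 324.128273118269, 'cy': 228.03334335751046, 'rvec': array([ 2.24548151, -0.7330314 ,  0.29744949]), 'tvec': array([-0.22681708,  0.51900934,  0.64585028])}
top {'fx': 536.2530245541418, 'fy': 536.2530245541418, 'cx': 312.8848154935484, 'cy': 239.36774558650575, 'rvec': array([ 2.10734991, -2.14868096,  0.17858329]), 'tvec': array([0.38334312, 0.55406377, 0.86569108])}
wrist {'fx': 371.64829954431775, 'fy': 371.64829954431775, 'cx': 318.79400265562856, 'cy': 234.03892197442423, 'T_tool_cam': array([[-5.71431732e-04, -2.68443765e-01,  9.63295188e-01,
        -1.86585645e-01],
       [ 9.99999637e-01,  4.55611727e-04,  7.20171408e-04,
         1.23132645e-05],
       [-6.32214108e-04,  9.63295249e-01,  2.68443407e-01,
        -7.23404470e-02],
       [ 0.00000000e+00,  0.00000000e+00,  0.00000000e+00,
         1.00000000e+00]])}
```

View pics/scene0.png

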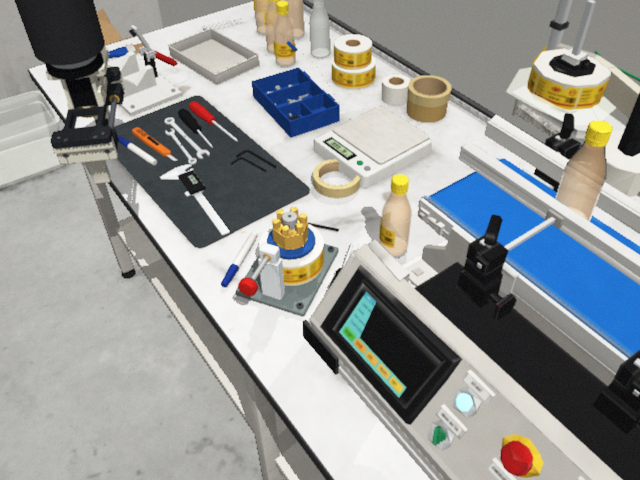

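View pics/top0.png

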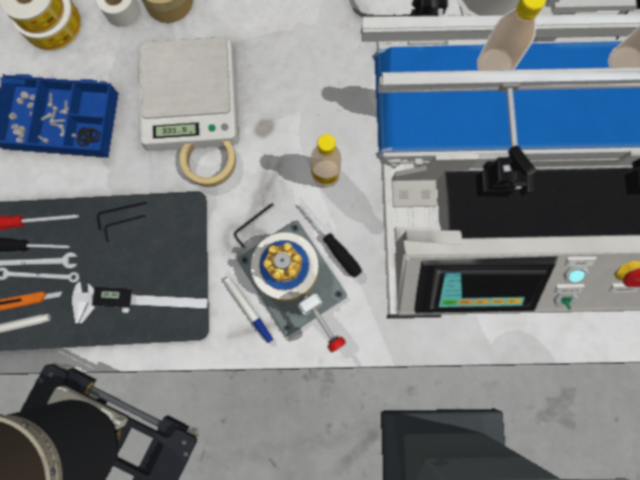

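View pics/wrist0.png

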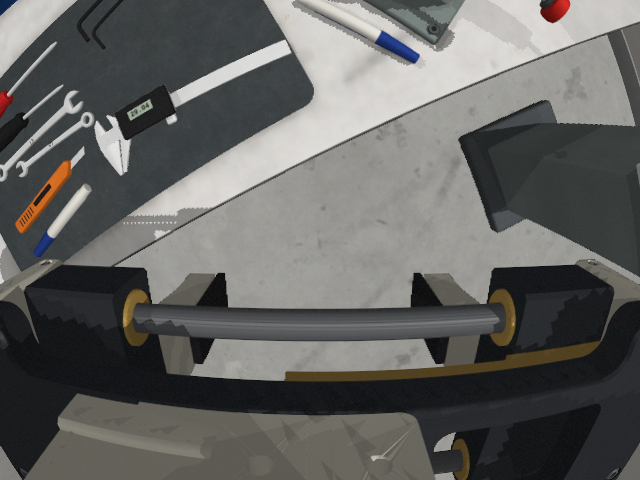

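The stand is at about (285,262) in the top view, with the red knob at (336,343). The marker lies to its left at (247,310), the driver to its right at (335,245), and the bottle is at (325,165). Next I'll measure these from the depth image.

```bash
python3 - <<'E'
from h import *
for n in('top','scene'):
    d=dict(np.load(f'pics/{n}0.png.npz')); W=worldmap(d); hsv=cv2.cvtColor(d['pixels'],cv2.COLOR_BGR2HSV)
    H,S,V=[hsv[...,i].astype(int) for i in range(3)]
    ok=d['depth']>0
    Rm=cv2.Rodrigues(d['rvec'])[0]; print(n,'cam pos',-Rm.T@d['tvec'])
    for nm,(u,v) in dict(top=dict(stud=(283,261),knob=(336,343),mk=(247,310),dr=(345,255),bot=(325,145)),scene=dict(stud=(290,217),knob=(248,287),bot=(400,185)))[n].items():
        print(nm,W[v,u])
    if n=='top':
        C=W[261,283]
    else: C=W[217,290]
    near=ok&(np.hypot(W[...,0]-C[0],W[...,1]-C[1])<0.25)
    red=near&((H<8)|(H>172))&(S>150)&(V>80)&(W[...,2]>.08)&(W[...,2]<.14)
    print('red',red.sum(),W[red].mean(0),np.ptp(W[red],0))
    gold=near&(np.hypot(W[...,0]-C[0],W[...,1]-C[1])<0.04)&(W[...,2]>.11)
    print('gold hi',gold.sum(),W[gold].mean(0),np.percentile(W[gold][:,2],[5,25,50,75,95]))
    blue=near&(H>100)&(H<125)&(S>120)&(abs(W[...,2]-.072)<.006)
    (c,rad)=cv2.minEnclosingCircle(W[blue][:,:2].astype(np.float32)); print('blue',blue.sum(),c,rad,np.median(W[blue][:,2]))
    al=near&(S<40)&(abs(W[...,2]-.125)<.004)&(np.hypot(W[...,0]-C[0],W[...,1]-C[1])>0.055)
    print('guide',al.sum(),W[al].mean(0) if al.sum() else 0)
    # roll top
    rt=near&(S<50)&(abs(W[...,2]-.06)<.005)&(np.hypot(W[...,0]-C[0],W[...,1]-C[1])<0.07)
    (c,rad)=cv2.minEnclosingCircle(W[rt][:,:2].astype(np.float32)); print('roll',rt.sum(),c,rad)
d=dict(np.load('pics/top0.png.npz'))
cv2.imwrite('pics/zt.png',cv2.resize(d['pixels'][190:370,190:390],None,fx=3,fy=3,interpolation=cv2.INTER_CUBIC))
d=dict(np.load('pics/scene0.png.npz'))
cv2.imwrite('pics/zs.png',cv2.resize(d['pixels'][190:330,210:430],None,fx=3,fy=3,interpolation=cv2.INTER_CUBIC))
E
```

```text
top cam pos [0.40349859 0.36864411 0.95113095]
stud [0.5154542  0.41945256 0.12172805]
knob [0.3884525  0.34030372 0.127436  ]
mk [0.445411   0.48911653 0.01574582]
dr [0.5370076  0.31711302 0.02438266]
bot [0.68732668 0.35069317 0.16652239]
red 121 [0.3872504  0.34015536 0.12387733] [0.01772836 0.0231555  0.0112263 ]
gold hi 548 [0.51621241 0.42178003 0.12039705] [0.11482612 0.11851313 0.12024692 0.1230097  0.12505598]
blue 561 (0.5168535709381104, 0.42139947414398193) 0.04015977308154106 0.07052594710198667
guide 502 [0.47820052 0.28878682 0.12451898]
roll 1493 (0.5170575380325317, 0.4220096468925476) 0.05615890771150589
scene cam pos [ 0.13046307 -0.2192446   0.82027463]
stud [0.51531876 0.41936021 0.1235821 ]
knob [0.38137974 0.33146214 0.12133902]
bot [0.67974058 0.33564935 0.16725862]
red 252 [0.38273659 0.3349631  0.11849775] [0.02303106 0.02610395 0.0300618 ]
gold hi 544 [0.51277912 0.41645188 0.11922735] [0.11182947 0.11634827 0.11940059 0.12236502 0.12553841]
blue 436 (0.465070515871048, 0.3381427824497223) 0.12361423671245575 0.07105049135404798
guide 421 [0.47742873 0.28167714 0.12479838]
roll 622 (0.5147292017936707, 0.4206860065460205) 0.057640209794044495
```

View pics/zt.png

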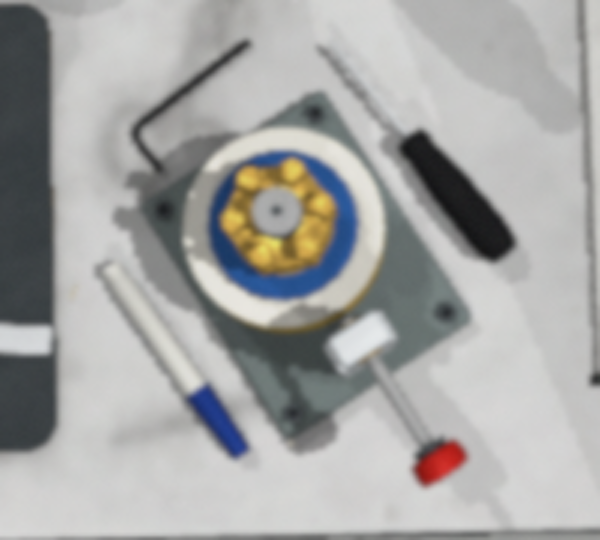

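View pics/zs.png

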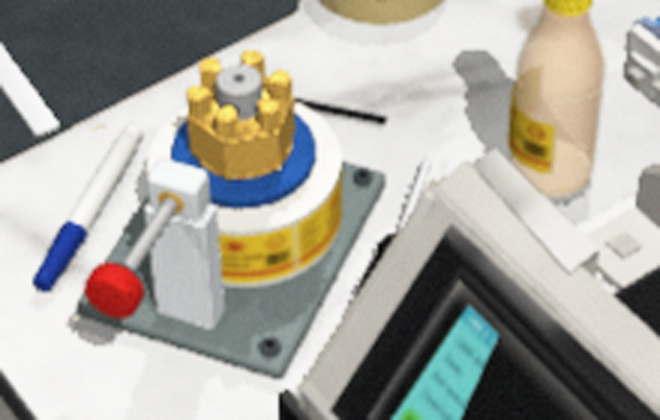

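```bash
python3 - <<'E'
from h import *
s=r.get_state(); M=R.from_euler('xyz',s['eef_rot'],degrees=True).as_matrix(); print(M.round(3))
ax=np.array([.516,.4213,.14]); print('to nut in tool', M.T@(ax-s['tcp_pos']))
d=dict(np.load('pics/top0.png.npz')); W=worldmap(d); e=dict(np.load('pics/scene0.png.npz')); W2=worldmap(e)
for A in (W,W2):
    k=(A[...,2]>.06)&(A[...,0]>.25)&(A[...,0]<.8)&(A[...,1]>.1)&(A[...,1]<.65)&(A[...,2]<.5)
    P=A[k]; g={}
    for p in P: 
        key=(int(p[0]//.04),int(p[1]//.04)); g[key]=max(g.get(key,0),p[2])
    print('y cols:',[round(.04*j,2) for j in range(2,16)])
    for i in range(6,20): print(round(i*.04,2),[round(g.get((i,j),0)*100) for j in range(2,16)])
E
```

```text
[[-0.    -0.443 -0.897]
 [-0.001 -0.897  0.443]
 [-1.     0.001 -0.   ]]
to nut in tool [ 0.05666283  0.06824362 -0.27600077]
y cols: [0.08, 0.12, 0.16, 0.2, 0.24, 0.28, 0.32, 0.36, 0.4, 0.44, 0.48, 0.52, 0.56, 0.6]
0.24 [0, 0, 0, 0, 0, 0, 0, 0, 0, 0, 34, 34, 45, 0]
0.28 [0, 0, 0, 0, 0, 0, 0, 0, 0, 0, 34, 46, 50, 0]
0.32 [0, 0, 0, 0, 0, 0, 0, 0, 0, 0, 0, 0, 50, 50]
0.36 [0, 0, 0, 0, 0, 0, 13, 0, 0, 0, 0, 0, 0, 0]
0.4 [13, 13, 13, 12, 11, 0, 12, 13, 0, 0, 0, 0, 0, 0]
0.44 [18, 18, 18, 17, 16, 0, 0, 13, 7, 7, 0, 0, 0, 0]
0.48 [20, 20, 20, 20, 20, 0, 0, 12, 13, 12, 0, 0, 0, 0]
0.52 [20, 20, 20, 20, 20, 0, 0, 12, 13, 12, 0, 0, 0, 0]
0.56 [29, 16, 15, 11, 9, 0, 0, 6, 6, 6, 0, 0, 0, 0]
0.6 [30, 26, 16, 10, 9, 0, 0, 0, 0, 0, 0, 0, 0, 0]
0.64 [21, 21, 21, 21, 21, 0, 16, 12, 0, 0, 0, 0, 0, 0]
0.68 [21, 21, 21, 21, 21, 0, 17, 17, 0, 0, 0, 0, 0, 0]
0.72 [26, 26, 26, 26, 26, 0, 0, 0, 0, 0, 0, 0, 0, 0]
0.76 [37, 32, 25, 25, 25, 0, 0, 0, 0, 0, 0, 0, 0, 0]
y cols: [0.08, 0.12, 0.16, 0.2, 0.24, 0.28, 0.32, 0.36, 0.4, 0.44, 0.48, 0.52, 0.56, 0.6]
0.24 [0, 0, 0, 0, 0, 0, 0, 0, 0, 0, 34, 34, 50, 50]
0.28 [0, 0, 0, 0, 0, 0, 0, 0, 0, 0, 34, 50, 50, 38]
0.32 [0, 0, 0, 0, 0, 0, 0, 0, 0, 0, 0, 0, 49, 40]
0.36 [0, 0, 0, 0, 0, 0, 13, 0, 0, 0, 0, 0, 0, 0]
0.4 [13, 14, 13, 13, 11, 0, 12, 13, 0, 0, 0, 0, 0, 0]
0.44 [18, 18, 18, 18, 16, 0, 10, 13, 7, 7, 0, 0, 0, 0]
0.48 [20, 20, 20, 20, 20, 0, 0, 12, 13, 12, 0, 0, 0, 0]
0.52 [20, 20, 20, 20, 20, 0, 0, 12, 13, 12, 0, 0, 0, 0]
0.56 [26, 19, 16, 0, 0, 0, 0, 6, 6, 6, 0, 0, 0, 0]
0.6 [30, 25, 15, 10, 9, 0, 0, 0, 0, 0, 0, 0, 0, 0]
0.64 [21, 21, 21, 21, 21, 0, 17, 12, 0, 0, 0, 0, 0, 0]
0.68 [21, 21, 21, 21, 21, 9, 17, 16, 0, 0, 0, 0, 0, 0]
0.72 [26, 26, 26, 26, 26, 0, 0, 0, 0, 0, 0, 0, 0, 0]
0.76 [37, 31, 21, 21, 21, 0, 0, 0, 0, 0, 0, 0, 0, 0]
```

```bash
python3 -m creep '[{"tx":-0.04},{"tx":-0.04,"ty":0.01,"tz":-0.045},{"tx":-0.04,"ty":0.02,"tz":-0.09},{"tx":-0.04,"ty":0.03,"tz":-0.13},{"tx":-0.04,"ty":0.04,"tz":-0.17}]' 20; python3 -m creep '[{"ty":0.01,"tz":-0.04},{"ty":0.02,"tz":-0.08},{"tx":0.02,"ty":0.028,"tz":-0.106},{"tx":0.02,"ty":0.028,"tz":-0.106},{"tx":0.02,"ty":0.028,"tz":-0.106}]'
python3 - <<'E'
from h import *
s=r.get_state(); print(s['joints'].round(2),s['tcp_pos'],s['eef_rot']); cap('wrist','w1.png'); cap('top','t1.png')
E
```

```text
[ 8.022e+01  2.058e+01  6.400e-01 -1.000e-02 -7.013e+01 -1.651e+01] [0.29880337 0.60480357 0.19653638] [  96.57140697   89.92712129 -109.72023791]invalid input
invalid input
```

View pics/w1.png

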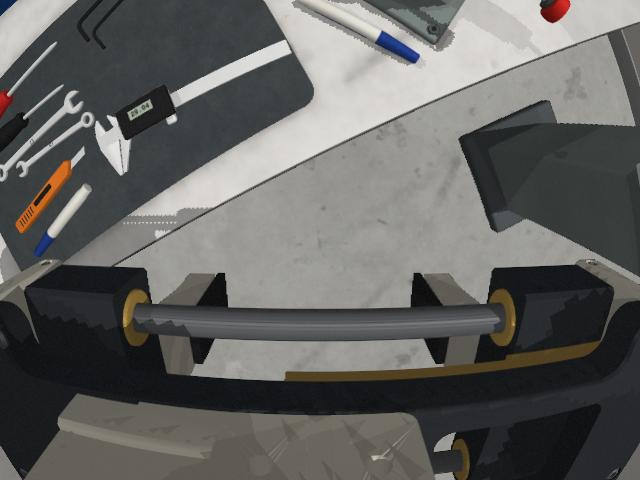

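The call was refused, so the rows probably need every key. I'll send them in full.

```bash
python3 -m creep '[{"ax":0,"ay":0,"az":0,"tx":-0.04,"ty":0,"tz":0,"fingers":0.0876},{"ax":0,"ay":0,"az":0,"tx":-0.04,"ty":0.01,"tz":-0.045,"fingers":0.0876},{"ax":0,"ay":0,"az":0,"tx":-0.04,"ty":0.02,"tz":-0.09,"fingers":0.0876},{"ax":0,"ay":0,"az":0,"tx":-0.04,"ty":0.03,"tz":-0.13,"fingers":0.0876},{"ax":0,"ay":0,"az":0,"tx":-0.04,"ty":0.04,"tz":-0.17,"fingers":0.0876}]' 20; python3 - <<'E'
from h import *
s=r.get_state(); print(s['joints'].round(2),s['tcp_pos'],s['eef_rot'])
E
```

```text
time_s: 0.75
tcp_pos: [0.4346, 0.4929, 0.2373]
eef_rot: [-60.5, 90.0, 93.2]
contact_force: [1.0, 0.9, 0.2]
gripper_width: 0.0875
[ 65.56  17.68   1.74  -0.   -74.05  -1.83] [0.43463345 0.49285352 0.23733331] [-60.53133933  89.99184726  93.19711285]
```

```bash
python3 -m creep '[{"ax":0,"ay":0,"az":0,"tx":0,"ty":0.01,"tz":-0.045,"fingers":0.0876},{"ax":0,"ay":0,"az":0,"tx":0.01,"ty":0.02,"tz":-0.09,"fingers":0.0876},{"ax":0,"ay":0,"az":0,"tx":0.02,"ty":0.028,"tz":-0.106,"fingers":0.0876},{"ax":0,"ay":0,"az":0,"tx":0.02,"ty":0.028,"tz":-0.106,"fingers":0.0876}]'; python3 - <<'E'
from h import *
s=r.get_state(); print(s['joints'].round(2),s['tcp_pos'],s['eef_rot']); d=cap('wrist','w1.png')
np.savez('pics/w1s.npz',p=s['tcp_pos'],e=s['eef_rot'])
cv2.imwrite('pics/w1z.png',cv2.resize(d['pixels'][60:360,170:470],(800,800))[:600])
E
```

```text
time_s: 1.15
tcp_pos: [0.517, 0.4192, 0.2152]
eef_rot: [72.4, 89.8, -134.1]
contact_force: [0.0, 0.1, -0.3]
gripper_width: 0.0882
[ 5.576e+01  1.924e+01  1.120e+00 -3.000e-02 -7.207e+01  7.760e+00] [0.51704806 0.41918205 0.21516022] [  72.43696372   89.8096213  -134.0562823 ]
```

View pics/w1.png

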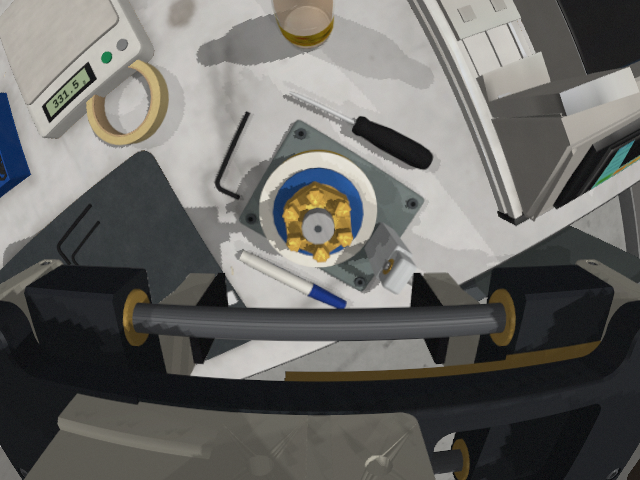

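```bash
cat >> h.py <<'E'
def wristmap(d,p,e):
    v,u=np.mgrid[:480,:640]; x=(u-d['cx']);y=(v-d['cy']); rr=np.hypot(x,y)+1e-9; th=rr/d['fx']
    t=np.tan(th)/rr; z=d['depth']; P=np.stack([x*t*z,y*t*z,z],-1)
    T=np.array(d['T_tool_cam']); P=P@T[:3,:3].T+T[:3,3]
    return P@R.from_euler('xyz',e,degrees=True).as_matrix().T+p
E
python3 - <<'E'
from h import *
d=dict(np.load('pics/w1.png.npz')); q=np.load('pics/w1s.npz'); W=wristmap(d,q['p'],q['e'])
print('stud',W[229,318]); 
hsv=cv2.cvtColor(d['pixels'],cv2.COLOR_BGR2HSV);H,S,V=[hsv[...,i].astype(int) for i in range(3)]
near=np.hypot(W[...,0]-.516,W[...,1]-.421)<.09
near[260:]=near[260:]
bl=near&(H>100)&(H<125)&(S>120)&(abs(W[...,2]-.071)<.006); rt=near&(S<60)&(abs(W[...,2]-.06)<.004)
def fit(P):
    A=np.c_[2*P,np.ones(len(P))]; s=np.linalg.lstsq(A,(P**2).sum(1),rcond=None)[0]; return s[:2],np.sqrt(s[2]+s[:2]@s[:2])
for nm,m in(('blue',bl),('roll',rt)):
    h=cv2.convexHull(W[m][:,:2].astype(np.float32))[:,0]; print(nm,m.sum(),fit(h),np.median(W[m][:,2]))
st=near&(S<60)&(abs(W[...,2]-.124)<.003)&(np.hypot(W[...,0]-.516,W[...,1]-.421)<.018)
print('stud',st.sum(),W[st].mean(0),fit(cv2.convexHull(W[st][:,:2].astype(np.float32))[:,0]))
# guide
g=near&(S<60)&(abs(W[...,2]-.125)<.004)&(np.hypot(W[...,0]-.516,W[...,1]-.421)>.06); print('guide',g.sum(), W[g].mean(0) if g.sum() else 0)
# gold crown phase
c=W[st][:,:2].mean(0)
for c in (W[st][:,:2].mean(0),fit(cv2.convexHull(W[bl][:,:2].astype(np.float32))[:,0])[0]):
    gd=(H>12)&(H<32)&(S>90)&(W[...,2]>.112)&(W[...,2]<.13)
    D=W[gd][:,:2]-c; rad=np.hypot(*D.T); k=(rad>.015)&(rad<.034); a=np.arctan2(D[:,1],D[:,0])[k]
    ph=np.angle(np.exp(6j*a).mean())/6; print('merlon phase deg',np.degrees(ph)%60,abs(np.exp(6j*a).mean()),k.sum(),np.percentile(W[gd][:,2],[50,90,98]))
    print(np.histogram(np.degrees(a),bins=np.arange(-180,181,10))[0])
# knob from top/scene + axis
E
python3 - <<'E'
from h import *
for n in('top','scene'):
    d=dict(np.load(f'pics/{n}0.png.npz')); W=worldmap(d)
    hsv=cv2.cvtColor(d['pixels'],cv2.COLOR_BGR2HSV);H,S,V=[hsv[...,i].astype(int) for i in range(3)]
    # stand base: grey z~.012
    k=(abs(W[...,2]-.012)<.006)&(np.hypot(W[...,0]-.49,W[...,1]-.405)<.13)&(V<150)&(S<70)
    k=cv2.morphologyEx(k.astype(np.uint8),cv2.MORPH_OPEN,np.ones((3,3)))>0
    P=W[k][:,:2].astype(np.float32); print(n,cv2.minAreaRect(P))
    # rod
    a=np.radians(32.5);ex=np.array([np.cos(a),np.sin(a)]);ey=np.array([-ex[1],ex[0]]);D=W[...,:2]-[.516,.4213]
    X=D@ex;Y=D@ey
    m=(X<-.095)&(X>-.145)&(abs(Y)<.02)&(W[...,2]>.1)&(W[...,2]<.13); print('rod',m.sum(),np.polyfit(X[m],Y[m],1),Y[m].mean())
    m=(X<-.14)&(X>-.17)&(abs(Y)<.025)&(W[...,2]>.09)&(W[...,2]<.135)&(S>120); print('knob',X[m].min(),X[m].max(),Y[m].min(),Y[m].max(),W[m][:,2].min(),W[m][:,2].max())
E
```

```text
stud [0.51597951 0.4198356  0.12346549]
blue 2012 (array([0.51691061, 0.41973219]), np.float64(0.04105099629062047)) 0.06981862212905625
roll 4333 (array([0.51148039, 0.41620774]), np.float64(0.05925658223324674)) 0.05936025699969702
stud 811 [0.51709941 0.41939172 0.12304955] (array([0.51685856, 0.41953002]), np.float64(0.012673440737365796))
guide 675 [0.45066091 0.37782992 0.12324044]
merlon phase deg 39.220307873040284 0.7074361926687558 1253 [0.11840677 0.11943597 0.12001923]
[ 0  0 27 77 86 22  0  0 32 78 83 23  0  0 34 81 85 21  0  0 37 82 77 16
  0  0 27 81 74 12  0  0 26 78 78 16]
merlon phase deg 39.21752891072464 0.7037894980652654 1253 [0.11840677 0.11943597 0.12001923]
[ 0  0 19 79 83 31  0  0 29 79 85 23  0  0 34 87 84 16  0  0 43 84 73 12
  0  0 29 81 72 12  0  0 22 79 75 22]
top ((0.5021454095840454, 0.4129842221736908), (0.16527114808559418, 0.1300090104341507), 31.990352630615234)
rod 182 [-0.01179699 -0.0002846 ] 0.001156569534424187
knob -0.15863724021963643 -0.14552433226055 -0.012259337841433496 0.013108584755391438 0.1167891079727037 0.1280154088406926
scene ((0.49868130683898926, 0.4094257950782776), (0.16519196331501007, 0.1300235390663147), 31.53436279296875)
rod 127 [-0.00057408 -0.00061305] -0.0005450418441099443
knob -0.16397968851746814 -0.14386610096535066 -0.014436903971920623 0.014768434941999238 0.0973698337520634 0.1292986483781312
```

```bash
python3 -m creep '[{"ax":-8.5,"ay":0,"az":0,"tx":0,"ty":0,"tz":0,"fingers":0.08},{"ax":-17,"ay":0,"az":0,"tx":0,"ty":0,"tz":0,"fingers":0.08},{"ax":-25.5,"ay":0,"az":0,"tx":0,"ty":0,"tz":0,"fingers":0.08},{"ax":-33,"ay":0,"az":0,"tx":0,"ty":0,"tz":0,"fingers":0.08},{"ax":-33,"ay":0,"az":0,"tx":0,"ty":0,"tz":0,"fingers":0.08}]'; python3 -m creep '[{"ax":-8.5,"ay":0,"az":0,"tx":0,"ty":0,"tz":0,"fingers":0.08},{"ax":-17,"ay":0,"az":0,"tx":0.02,"ty":0,"tz":0,"fingers":0.08},{"ax":-25.5,"ay":0,"az":0,"tx":0.04,"ty":0,"tz":0,"fingers":0.08},{"ax":-32.6,"ay":0,"az":0,"tx":0.06,"ty":0,"tz":0,"fingers":0.08},{"ax":-32.6,"ay":0,"az":0,"tx":0.06,"ty":0,"tz":0,"fingers":0.08}]'
cat > st.py <<'E'
from h import *
s=r.get_state(); M=R.from_euler('xyz',s['eef_rot'],degrees=True).as_matrix()
print('j',s['joints'].round(2),'p',s['tcp_pos'].round(4),'w',round(s['gripper_width'],4)); print('yawy',round(np.degrees(np.arctan2(M[1,1],M[0,1])),2),'xdir',M[:,0].round(4),'F',s['contact_force'].round(2),'m',s['moment'].round(3),'tq6',round(s['joint_torque'][5],3))
print('axis in tool',(M.T@(np.array([.5169,.4196,0])-[*s['tcp_pos'][:2],0])).round(4))
E
python3 st.py
```

```text
time_s: 1.7
tcp_pos: [0.5153, 0.4233, 0.2177]
eef_rot: [-126.8, 90.0, 60.1]
contact_force: [-0.3, -0.5, 1.3]
gripper_width: 0.0799
time_s: 2.2
tcp_pos: [0.5143, 0.4215, 0.1544]
eef_rot: [6.1, 89.7, -134.6]
contact_force: [0.2, -0.8, 0.6]
gripper_width: 0.0802
j [ 5.606e+01  2.137e+01 -3.790e+00 -6.000e-02 -6.511e+01  7.321e+01] p [0.5143 0.4215 0.1544] w 0.0802
yawy -50.75 xdir [-0.0034 -0.0034 -1.    ] F [ 0.21 -0.82  0.59] m [-0.068  0.035  0.015] tq6 1.853
axis in tool [-0.      0.0031 -0.0008]
```

```bash
cat > look.py <<'E'
from h import *
import sys
f=sys.argv[1]
s=r.get_state(); d=cap('wrist',f); W=wristmap(d,s['tcp_pos'],s['eef_rot'])
M=R.from_euler('xyz',s['eef_rot'],degrees=True).as_matrix(); print('yawy',np.degrees(np.arctan2(M[1,1],M[0,1])),s['tcp_pos'],abs(s['qd']).max())
hsv=cv2.cvtColor(d['pixels'],cv2.COLOR_BGR2HSV);H,S,V=[hsv[...,i].astype(int) for i in range(3)]
def fit(P):
    A=np.c_[2*P,np.ones(len(P))]; s=np.linalg.lstsq(A,(P**2).sum(1),rcond=None)[0]; return s[:2],np.sqrt(s[2]+s[:2]@s[:2])
D0=np.hypot(W[...,0]-.516,W[...,1]-.421)
st=(S<60)&(abs(W[...,2]-.124)<.003)&(D0<.018)
c,rr=fit(cv2.convexHull(W[st][:,:2].astype(np.float32))[:,0]); print('stud',st.sum(),c,rr,'tool',(M.T@[c[0]-s['tcp_pos'][0],c[1]-s['tcp_pos'][1],0]).round(4))
gd=(H>12)&(H<32)&(S>90)&(W[...,2]>.110)&(W[...,2]<.13)
D=W[gd][:,:2]-c; rad=np.hypot(*D.T); k=(rad>.015)&(rad<.034); a=np.arctan2(D[:,1],D[:,0])[k]
if k.sum(): print('slot phase',(np.degrees(np.angle(np.exp(6j*a).mean())/6)+30)%60,k.sum(),np.percentile(W[gd][:,2],[50,90,98]))
bl=(D0<.06)&(H>100)&(H<125)&(S>120)&(abs(W[...,2]-.071)<.006)
if bl.sum()>50: print('blue',fit(cv2.convexHull(W[bl][:,:2].astype(np.float32))[:,0]))
g=(S<60)&(abs(W[...,2]-.125)<.004)&(D0>.06)&(D0<.1)
if g.sum(): q=W[g].mean(0); print('guide',g.sum(),q,np.degrees(np.arctan2(*(c-q[:2])[::-1])))
E
python3 look.py w2.png
```

```text
yawy -50.753492422552355 [0.51433434 0.42147336 0.1544493 ] 7.527611292008846
stud 1238 [0.51700932 0.41991335] 0.012560602361170623 tool [-0.      0.0029 -0.0011]
slot phase 9.340849804007739 2083 [0.11846311 0.11940581 0.1198742 ]
blue (array([0.51706191, 0.41991485]), np.float64(0.04120698819693362))
guide 867 [0.45068639 0.37855083 0.12335427] 31.949860942182344
```

View pics/w2.png

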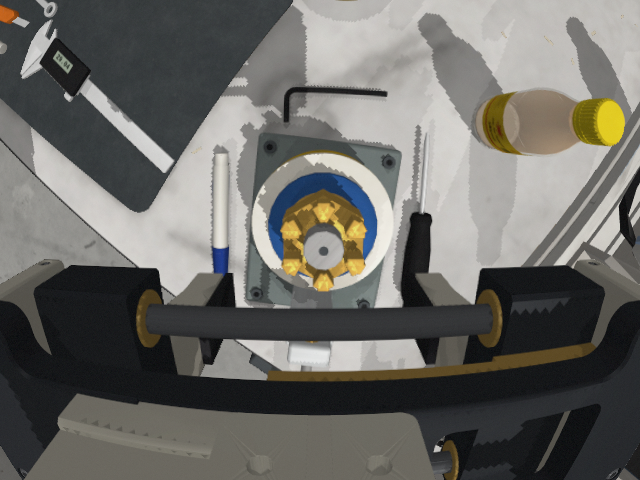

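```bash
python3 -m creep '[{"ax":0,"ay":0,"az":0,"tx":0.01,"ty":0.003,"tz":-0.001,"fingers":0.08},{"ax":0,"ay":0,"az":0,"tx":0.02,"ty":0.003,"tz":-0.001,"fingers":0.08},{"ax":0,"ay":0,"az":0,"tx":0.02,"ty":0.003,"tz":-0.001,"fingers":0.08},{"ax":0,"ay":0,"az":0,"tx":0.02,"ty":0.003,"tz":-0.001,"fingers":0.08},{"ax":0,"ay":0,"az":0,"tx":0.02,"ty":0.003,"tz":-0.001,"fingers":0.08}]'; python3 look.py w3.png; python3 st.py
```

```text
time_s: 2.75
tcp_pos: [0.5192, 0.4205, 0.1378]
eef_rot: [179.6, 90.0, 38.9]
contact_force: [-0.1, 0.2, -0.4]
gripper_width: 0.08
yawy -50.719356595261736 [0.51921017 0.42046213 0.13775241] 0.08673328845203054
stud 1401 [0.51677383 0.4198941 ] 0.012567048726772369 tool [-0.     -0.0011  0.0022]
slot phase 9.301361233749244 2417 [0.11840093 0.11937126 0.11989335]
blue (array([0.51707178, 0.42009792]), np.float64(0.04111815042129789))
guide 371 [0.45454024 0.38198081 0.12294659] 31.350169558448187
j [ 5.569e+01  2.215e+01 -4.910e+00  1.000e-02 -6.289e+01  7.359e+01] p [0.5192 0.4205 0.1378] w 0.0802
yawy -50.71 xdir [ 6.e-04  6.e-04 -1.e+00] F [0.49 1.4  0.41] m [-0.1   -0.049 -0.019] tq6 -0.013
axis in tool [-0.     -0.0008  0.0024]
```

```bash
python3 -m creep '[{"ax":0,"ay":0,"az":0,"tx":0,"ty":-0.001,"tz":0.0022,"fingers":0.08},{"ax":0,"ay":0,"az":0,"tx":0.015,"ty":-0.001,"tz":0.0022,"fingers":0.08},{"ax":0,"ay":0,"az":0,"tx":0.03,"ty":-0.001,"tz":0.0022,"fingers":0.08},{"ax":0,"ay":0,"az":0,"tx":0.045,"ty":-0.001,"tz":0.0022,"fingers":0.08},{"ax":0,"ay":0,"az":0,"tx":0.055,"ty":-0.001,"tz":0.0022,"fingers":0.08}]';python3 -m creep '[{"ax":0,"ay":0,"az":0,"tx":0.004,"ty":0,"tz":0,"fingers":0.08},{"ax":0,"ay":0,"az":0,"tx":0.004,"ty":0,"tz":0,"fingers":0.08},{"ax":0,"ay":0,"az":0,"tx":0.004,"ty":0,"tz":0,"fingers":0.08}]'; python3 look.py w4.png; python3 st.py
```

```text
time_s: 3.3
tcp_pos: [0.516, 0.419, 0.0803]
eef_rot: [9.6, 89.9, -131.1]
contact_force: [0.3, 0.6, 0.2]
gripper_width: 0.0796
time_s: 3.6
tcp_pos: [0.5169, 0.4199, 0.0786]
eef_rot: [170.0, 90.0, 29.3]
contact_force: [1.6, 0.3, -0.3]
gripper_width: 0.0797
yawy -50.67763486704099 [0.51691991 0.4199236  0.07862293] 0.5240465154574827
stud 1379 [0.51751113 0.42030642] 0.012284093392596786 tool [ 0.      0.0001 -0.0007]
slot phase 9.575707813180077 2797 [0.11846884 0.11936798 0.11989295]
blue (array([0.51709552, 0.42006203]), np.float64(0.041244900562823414))
j [ 5.584e+01  2.483e+01 -9.070e+00  1.000e-02 -5.604e+01  7.348e+01] p [0.517  0.42   0.0789] w 0.0799
yawy -50.68 xdir [ 7.e-04  7.e-04 -1.e+00] F [-1.    0.47  0.61] m [-0.074 -0.083 -0.01 ] tq6 -0.0
axis in tool [-0.      0.0003  0.0003]
```

View pics/w4.png

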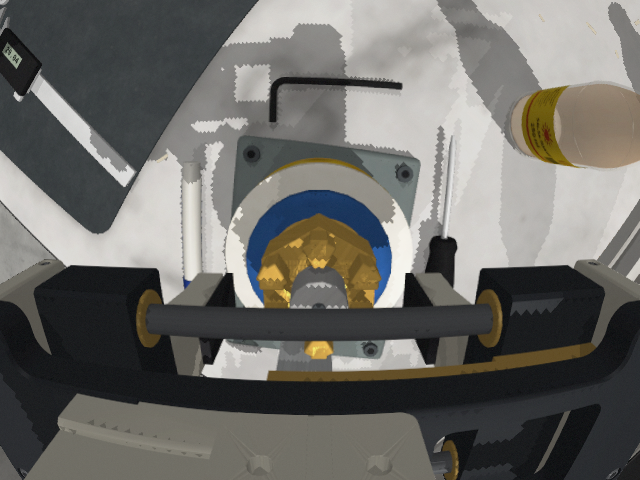

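The nut is centred between the fingers (stud at about (320,290)), and the jaws face a pair of flats. I'll close on it.

```bash
python3 -m creep '[{"ax":0,"ay":0,"az":0,"tx":0,"ty":0,"tz":0,"fingers":0.04},{"ax":0,"ay":0,"az":0,"tx":0,"ty":0,"tz":0,"fingers":0.04},{"ax":0,"ay":0,"az":0,"tx":0,"ty":0,"tz":0,"fingers":0.04},{"ax":0,"ay":0,"az":0,"tx":0,"ty":0,"tz":0,"fingers":0.04},{"ax":0,"ay":0,"az":0,"tx":0,"ty":0,"tz":0,"fingers":0.04}]' 45; python3 st.py
```

```text
time_s: 4.15
tcp_pos: [0.5166, 0.4198, 0.0784]
eef_rot: [-155.4, 90.0, 63.9]
contact_force: [-1.1, 0.6, 1.5]
gripper_width: 0.0515
j [ 55.84  24.85  -9.11  -0.   -56.03  73.48] p [0.5166 0.4198 0.0784] w 0.0515
yawy -50.69 xdir [ 1.e-04  2.e-04 -1.e+00] F [-1.12  0.57  1.45] m [-0.047  0.164  0.015] tq6 0.009
axis in tool [-0.      0.0003 -0.0001]
```

```bash
python3 -m creep '[{"ax":5,"ay":0,"az":0,"tx":0.0001,"ty":0,"tz":0,"fingers":0.04},{"ax":10,"ay":0,"az":0,"tx":0.0002,"ty":0,"tz":0,"fingers":0.04},{"ax":15,"ay":0,"az":0,"tx":0.0002,"ty":0,"tz":0,"fingers":0.04},{"ax":20,"ay":0,"az":0,"tx":0.0003,"ty":0,"tz":0,"fingers":0.04}]'; python3 st.py;  python3 -m creep '[{"ax":0,"ay":0,"az":0,"tx":0,"ty":0,"tz":0,"fingers":0.04}]'; python3 st.py
```

```text
time_s: 4.55
tcp_pos: [0.5166, 0.4198, 0.0781]
eef_rot: [-133.9, 90.0, 65.2]
contact_force: [-1.6, -0.6, 0.8]
gripper_width: 0.0511
j [ 55.84  24.87  -9.13  -0.   -56.    53.28] p [0.5166 0.4198 0.0781] w 0.0511
yawy -70.88 xdir [ 0.e+00  1.e-04 -1.e+00] F [-1.6  -0.56  0.81] m [-0.018  0.228  0.081] tq6 1.369
axis in tool [-0.      0.0003 -0.0003]
time_s: 4.65
tcp_pos: [0.5166, 0.4198, 0.0781]
eef_rot: [-118.9, 90.0, 80.4]
contact_force: [-0.2, -0.3, 1.3]
gripper_width: 0.051
j [ 55.84  24.87  -9.13  -0.   -56.    53.4 ] p [0.5166 0.4198 0.0781] w 0.051
yawy -70.76 xdir [ 0.e+00  1.e-04 -1.e+00] F [-0.21 -0.27  1.32] m [ 0.037  0.234 -0.04 ] tq6 -1.192
axis in tool [-0.      0.0002 -0.0002]
```

```bash
for i in 1 2 3; do python3 -m creep '[{"ax":3.5,"ay":0,"az":0,"tx":0.0001,"ty":0,"tz":0,"fingers":0.04},{"ax":7,"ay":0,"az":0,"tx":0.0001,"ty":0,"tz":0,"fingers":0.04},{"ax":10,"ay":0,"az":0,"tx":0.0002,"ty":0,"tz":0,"fingers":0.04}]' >/dev/null; python3 st.py | grep -v axis;done
```

```text
j [ 55.84  24.88  -9.14  -0.   -55.98  43.51] p [0.5166 0.4198 0.0779] w 0.0516
yawy -80.65 xdir [ 1.e-04  1.e-04 -1.e+00] F [-1.05  0.62  1.31] m [0.037 0.396 0.07 ] tq6 0.691
j [ 55.84  24.88  -9.15  -0.   -55.96  33.51] p [0.5166 0.4198 0.0778] w 0.0512
yawy -90.65 xdir [ 1.e-04  2.e-04 -1.e+00] F [-0.73  0.94  2.33] m [0.038 0.451 0.044] tq6 0.689
j [ 55.84  24.89  -9.16  -0.   -55.94  23.51] p [0.5166 0.4198 0.0776] w 0.0516
yawy -100.65 xdir [ 1.e-04  2.e-04 -1.e+00] F [-1.8   0.29  1.33] m [0.009 0.461 0.058] tq6 0.689
```

```bash
for i in 1 2 3; do python3 -m creep '[{"ax":3.5,"ay":0,"az":0,"tx":0.0001,"ty":0,"tz":0,"fingers":0.04},{"ax":7,"ay":0,"az":0,"tx":0.0001,"ty":0,"tz":0,"fingers":0.04},{"ax":10,"ay":0,"az":0,"tx":0.0002,"ty":0,"tz":0,"fingers":0.04}]' >/dev/null; python3 st.py | grep yawy;done
```

```text
yawy -110.65 xdir [ 1.e-04  2.e-04 -1.e+00] F [-1.41  0.26  2.85] m [0.076 0.562 0.057] tq6 0.689
yawy -120.65 xdir [ 1.e-04  3.e-04 -1.e+00] F [-1.42  0.17  1.67] m [0.139 0.586 0.063] tq6 0.689
yawy -130.65 xdir [ 2.e-04  4.e-04 -1.e+00] F [-2.65  0.69  2.51] m [0.121 0.603 0.042] tq6 0.689
```

```bash
for i in 1 2 ; do python3 -m creep '[{"ax":3.5,"ay":0,"az":0,"tx":0.0001,"ty":0,"tz":0,"fingers":0.04},{"ax":7,"ay":0,"az":0,"tx":0.0001,"ty":0,"tz":0,"fingers":0.04},{"ax":10,"ay":0,"az":0,"tx":0.0002,"ty":0,"tz":0,"fingers":0.04}]' >/dev/null; python3 st.py | grep yawy;done
```

```text
yawy -140.65 xdir [ 2.e-04  4.e-04 -1.e+00] F [-1.21 -0.28  2.76] m [0.152 0.647 0.054] tq6 0.69
yawy -150.64 xdir [ 2.e-04  4.e-04 -1.e+00] F [-2.14  0.03  2.4 ] m [0.112 0.668 0.046] tq6 0.69
```

```bash
for i in 1 2 ; do python3 -m creep '[{"ax":3.5,"ay":0,"az":0,"tx":0.0001,"ty":0,"tz":0,"fingers":0.04},{"ax":7,"ay":0,"az":0,"tx":0.0001,"ty":0,"tz":0,"fingers":0.04},{"ax":10,"ay":0,"az":0,"tx":0.0002,"ty":0,"tz":0,"fingers":0.04}]' >/dev/null; python3 st.py | grep yawy;done
```

```text
yawy -160.64 xdir [ 2.e-04  5.e-04 -1.e+00] F [-1.87 -0.09  3.67] m [0.189 0.683 0.056] tq6 0.69
yawy -170.65 xdir [ 2.e-04  5.e-04 -1.e+00] F [-1.8   0.63  3.43] m [0.175 0.766 0.068] tq6 0.69
```

```bash
for i in 1 2 ; do python3 -m creep '[{"ax":3.5,"ay":0,"az":0,"tx":0.0001,"ty":0,"tz":0,"fingers":0.04},{"ax":7,"ay":0,"az":0,"tx":0.0001,"ty":0,"tz":0,"fingers":0.04},{"ax":10,"ay":0,"az":0,"tx":0.0002,"ty":0,"tz":0,"fingers":0.04}]' >/dev/null; python3 st.py | grep -v axis;done
```

```text
j [ 55.85  24.96  -9.24  -0.   -55.76 -56.49] p [0.5166 0.42   0.0762] w 0.0511
yawy 179.35 xdir [ 3.e-04  6.e-04 -1.e+00] F [-1.85  0.69  4.16] m [0.185 0.723 0.061] tq6 0.69
j [ 55.85  24.97  -9.25  -0.   -55.74 -66.49] p [0.5166 0.42   0.0761] w 0.0515
yawy 169.36 xdir [ 4.e-04  6.e-04 -1.e+00] F [-2.2   1.19  3.4 ] m [0.227 0.745 0.066] tq6 0.686
```

```bash
for i in 1 2 ; do python3 -m creep '[{"ax":3.5,"ay":0,"az":0,"tx":0,"ty":0,"tz":0,"fingers":0.04},{"ax":7,"ay":0,"az":0,"tx":0.0001,"ty":0,"tz":0,"fingers":0.04},{"ax":10,"ay":0,"az":0,"tx":0.0001,"ty":0,"tz":0,"fingers":0.04}]' >/dev/null; python3 st.py | grep -v axis;done
```

```text
j [ 55.85  24.98  -9.25  -0.   -55.72 -76.49] p [0.5167 0.42   0.076 ] w 0.0514
yawy 159.36 xdir [ 4.e-04  7.e-04 -1.e+00] F [-1.14 -1.02  3.08] m [0.284 0.506 0.101] tq6 0.654
j [ 55.85  24.99  -9.26   0.   -55.71 -86.49] p [0.5167 0.42   0.0759] w 0.0511
yawy 149.36 xdir [ 4.e-04  6.e-04 -1.e+00] F [-1.29  0.1   3.3 ] m [0.271 0.486 0.136] tq6 0.6
```

```bash
python3 look.py w5.png; python3 st.py
```

```text
yawy 149.36344255307887 [0.51668594 0.42003996 0.07586264] 29.272347556411024
stud 1295 [0.51615058 0.4190766 ] 0.012359942384673075 tool [-0.     -0.     -0.0011]
slot phase 29.37284298636415 2622 [0.1159116  0.11687763 0.11769169]
blue (array([0.51549671, 0.41821325]), np.float64(0.040385651410550664))
guide 3234 [0.45014841 0.37729444 0.12333186] 32.335541326767306
j [ 55.85  24.99  -9.26   0.   -55.71 -86.66] p [0.5167 0.42   0.0758] w 0.0512
yawy 149.19 xdir [ 4.e-04  6.e-04 -1.e+00] F [-1.09  0.3   3.39] m [0.339 0.539 0.022] tq6 0.458
axis in tool [-0.     -0.0004 -0.0002]
```

View pics/w5.png

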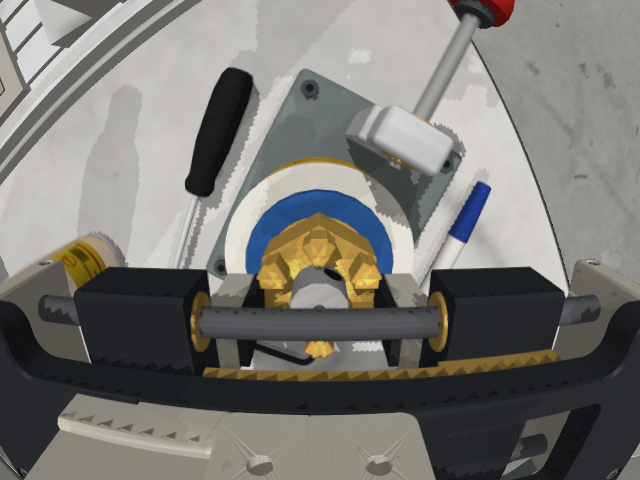

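```bash
python3 - <<'E'
from h import *
for n in('top','scene'):
    a=dict(np.load(f'pics/{n}0.png.npz')); d=cap(n,n+'5.png')
    for q in(a,d):
        W=worldmap(q); hsv=cv2.cvtColor(q['pixels'],cv2.COLOR_BGR2HSV)
        k=(hsv[...,0]>22)&(hsv[...,0]<35)&(hsv[...,1]>150)&(abs(W[...,2]-.16)<.012)&(np.hypot(W[...,0]-.68,W[...,1]-.345)<.07); print(n,k.sum(),W[k].mean(0))
    s=r.get_state(); print(s['moment'],s['joint_torque'][5],s['contact_force'])
E
```

```text
top 287 [0.68969242 0.34897414 0.16292714]
top 272 [0.690923   0.34825428 0.16303274]
[ 0.32593608  0.61292657 -0.12910044] -0.6395264714956284 [-1.5876398   0.08190008  3.50539471]
scene 266 [0.68633385 0.34424301 0.16087921]
scene 260 [0.6874058  0.34337302 0.16117753]
[ 0.36266249  0.75152883 -0.11558837] -0.19264351576566696 [-2.72896263  0.08247153  4.70989442]
```

View pics/scene5.png

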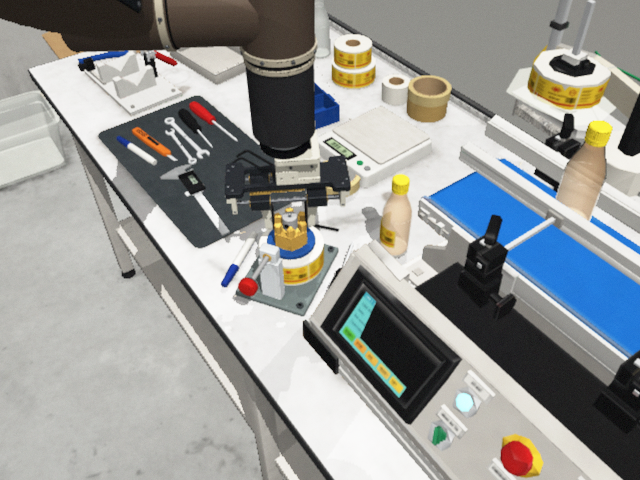

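```bash
for i in 1 2 3; do python3 -m creep '[{"ax":2,"ay":0,"az":0,"tx":0,"ty":0,"tz":0,"fingers":0.04},{"ax":4,"ay":0,"az":0,"tx":0,"ty":0,"tz":0,"fingers":0.04}]' >/dev/null; python3 st.py | grep yawy;done
```

```text
yawy 145.44 xdir [ 5.e-04  6.e-04 -1.e+00] F [-1.79  1.41  3.46] m [0.358 0.636 0.208] tq6 0.434
yawy 141.44 xdir [ 4.e-04  6.e-04 -1.e+00] F [-2.29  0.82  2.81] m [0.392 0.58  0.2  ] tq6 0.369
yawy 137.44 xdir [ 5.e-04  6.e-04 -1.e+00] F [-2.07  1.98  3.22] m [0.372 0.561 0.227] tq6 0.343
```

```bash
for i in 1 2; do python3 -m creep '[{"ax":2.5,"ay":0,"az":0,"tx":0,"ty":0,"tz":0,"fingers":0.04},{"ax":5,"ay":0,"az":0,"tx":0.0001,"ty":0,"tz":0,"fingers":0.04}]' 60 >/dev/null; python3 st.py | grep -v axis;done; python3 look.py w6.png; python3 st.py|grep yawy
```

```text
j [ 5.5850e+01  2.5000e+01 -9.2700e+00  1.0000e-02 -5.5690e+01 -1.0342e+02] p [0.5168 0.4201 0.0757] w 0.0508
yawy 132.43 xdir [ 6.e-04  6.e-04 -1.e+00] F [-2.29  1.35  3.82] m [0.35  0.6   0.286] tq6 0.454
j [ 5.5850e+01  2.5000e+01 -9.2700e+00  1.0000e-02 -5.5680e+01 -1.0843e+02] p [0.5168 0.4201 0.0757] w 0.0508
yawy 127.43 xdir [ 6.e-04  6.e-04 -1.e+00] F [-1.97  0.77  4.62] m [0.367 0.666 0.322] tq6 0.405
yawy 127.42964669903711 [0.51677162 0.42005749 0.07565938] 24.88290977992773
stud 1293 [0.51527835 0.41899978] 0.011930582872491564 tool [-0.      0.0001 -0.0018]
slot phase 7.742558046383476 2609 [0.1157087  0.11663824 0.11782337]
blue (array([0.51512276, 0.41886064]), np.float64(0.040505594024741076))
guide 3524 [0.44968512 0.37786607 0.12336626] 32.091942892045864
yawy 127.27 xdir [ 6.e-04  6.e-04 -1.e+00] F [-1.5   0.96  4.46] m [0.342 0.617 0.143] tq6 0.259
```

```bash
for i in 1 2 3; do python3 -m creep '[{"ax":2.5,"ay":0,"az":0,"tx":0,"ty":0,"tz":0,"fingers":0.04},{"ax":5,"ay":0,"az":0,"tx":0,"ty":0,"tz":0,"fingers":0.04},{"ax":7.5,"ay":0,"az":0,"tx":0.0001,"ty":0,"tz":0,"fingers":0.04}]' 60 >/dev/null; python3 st.py | grep yawy;done
```

```text
yawy 119.95 xdir [ 6.e-04  5.e-04 -1.e+00] F [-1.75  0.38  4.44] m [0.353 0.652 0.362] tq6 0.347
yawy 112.46 xdir [ 7.e-04  5.e-04 -1.e+00] F [-2.29  0.78  5.65] m [0.323 0.616 0.463] tq6 0.287
yawy 104.97 xdir [ 7.e-04  5.e-04 -1.e+00] F [-2.72  1.02  5.66] m [0.216 0.659 0.458] tq6 0.249
```

```bash
python3 -m creep '[{"ax":3,"ay":0,"az":0,"tx":0,"ty":0,"tz":0,"fingers":0.04},{"ax":6,"ay":0,"az":0,"tx":0,"ty":0,"tz":0,"fingers":0.04},{"ax":9,"ay":0,"az":0,"tx":0.0001,"ty":0,"tz":0,"fingers":0.04}]' >/dev/null; python3 st.py | grep yawy
python3 -m creep '[{"ax":2,"ay":0,"az":0,"tx":0,"ty":0,"tz":0,"fingers":0.04},{"ax":4,"ay":0,"az":0,"tx":0,"ty":0,"tz":0,"fingers":0.04}]' >/dev/null; python3 st.py | grep yawy; python3 -m creep '[{"ax":0,"ay":0,"az":0,"tx":0,"ty":0,"tz":0,"fingers":0.04}]'; python3 look.py w7.png; python3 st.py
```

```text
yawy 95.95 xdir [ 7.e-04  4.e-04 -1.e+00] F [-2.08  0.66  5.64] m [0.211 0.564 0.477] tq6 0.359
yawy 91.99 xdir [ 7.e-04  4.e-04 -1.e+00] F [-1.95 -0.3   4.29] m [0.249 0.483 0.452] tq6 0.063
time_s: 11.55
tcp_pos: [0.5169, 0.42, 0.0753]
eef_rot: [36.1, 89.9, 38.1]
contact_force: [-1.3, -0.0, 5.8]
gripper_width: 0.0513
yawy 91.97230186805439 [0.51687632 0.41997862 0.07529389] 1.4086908254525112
stud 1276 [0.51579603 0.4197943 ] 0.012455192997987504 tool [-0.     -0.0001 -0.0011]
slot phase 32.13612687322487 2572 [0.11531356 0.11620266 0.11744615]
blue (array([0.51491946, 0.41982883]), np.float64(0.04055322282862112))
guide 3230 [0.44939237 0.37871172 0.12338093] 31.74422991226315
j [ 5.5840e+01  2.5020e+01 -9.2900e+00  1.0000e-02 -5.5630e+01 -1.4385e+02] p [0.5169 0.42   0.0753] w 0.051
yawy 92.0 xdir [ 7.e-04  6.e-04 -1.e+00] F [-1.7  -0.15  5.82] m [0.21  0.496 0.097] tq6 -0.227
axis in tool [-0.     -0.0004  0.    ]
```

View pics/w7.png

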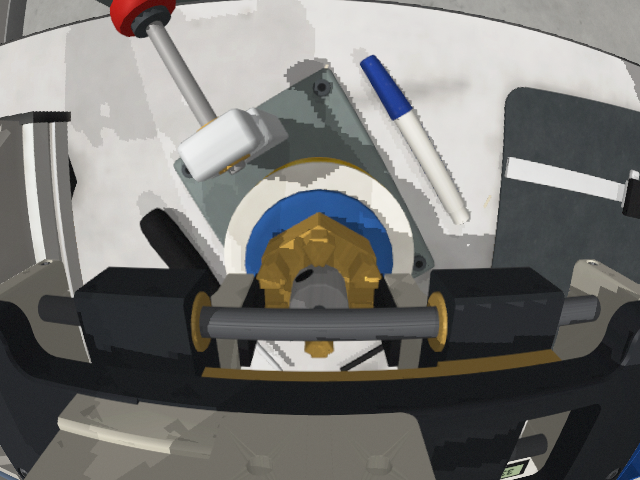

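The slot is lined up: slot phase 32.1° against a pin direction of about 32°, and the torque says the nut is tight. Next I'll release and rise.

```bash
python3 -m creep '[{"ax":0,"ay":0,"az":0,"tx":0,"ty":0,"tz":0,"fingers":0.075},{"ax":0,"ay":0,"az":0,"tx":0,"ty":0,"tz":0,"fingers":0.075},{"ax":0,"ay":0,"az":0,"tx":0,"ty":0,"tz":0,"fingers":0.075},{"ax":0,"ay":0,"az":0,"tx":0,"ty":0,"tz":0,"fingers":0.075}]'; python3 -m creep '[{"ax":0,"ay":0,"az":0,"tx":-0.01,"ty":0,"tz":0,"fingers":0.075},{"ax":0,"ay":0,"az":0,"tx":-0.03,"ty":0,"tz":0,"fingers":0.075},{"ax":0,"ay":0,"az":0,"tx":-0.06,"ty":0,"tz":0,"fingers":0.075},{"ax":0,"ay":0,"az":0,"tx":-0.09,"ty":0,"tz":0,"fingers":0.075},{"ax":0,"ay":0,"az":0,"tx":-0.09,"ty":0,"tz":0,"fingers":0.075}]'; python3 -m creep '[{"ax":0,"ay":0,"az":0,"tx":0,"ty":0,"tz":0,"fingers":0.0},{"ax":0,"ay":0,"az":0,"tx":0,"ty":0,"tz":0,"fingers":0},{"ax":0,"ay":0,"az":0,"tx":0,"ty":0,"tz":0,"fingers":0}]';  python3 look.py w8.png; python3 st.py
```

```text
time_s: 12.0
tcp_pos: [0.5165, 0.4194, 0.0744]
eef_rot: [-130.1, 90.0, -128.3]
contact_force: [-0.6, -0.5, 0.2]
gripper_width: 0.0733
time_s: 12.5
tcp_pos: [0.5188, 0.4216, 0.1708]
eef_rot: [42.5, 89.5, 44.4]
contact_force: [-0.1, 0.3, -0.4]
gripper_width: 0.0751
time_s: 12.8
tcp_pos: [0.5162, 0.4192, 0.1638]
eef_rot: [-131.6, 89.9, -129.8]
contact_force: [-0.6, 0.0, 1.6]
gripper_width: 0.0567
yawy 91.81214230984264 [0.51623229 0.41920502 0.16381405] 0.20326233061587998
stud 1146 [0.51604814 0.41971517] 0.012538276737864056 tool [-0.      0.0005 -0.0002]
slot phase 32.32126972604491 1710 [0.11530134 0.11623955 0.11705413]
blue (array([0.51598236, 0.41971072]), np.float64(0.041095793820009385))
guide 1296 [0.449401   0.37836265 0.1233389 ] 31.818342634139835
j [ 5.5830e+01  2.0890e+01 -3.2600e+00 -1.0000e-02 -6.5950e+01 -1.4402e+02] p [0.5163 0.4192 0.1638] w 0.0526
yawy 91.81 xdir [-0.001  -0.0013 -1.    ] F [-0.38  0.27 -0.25] m [ 0.012 -0.145  0.01 ] tq6 0.001
axis in tool [-0.      0.0003  0.0006]
```

View pics/w8.png

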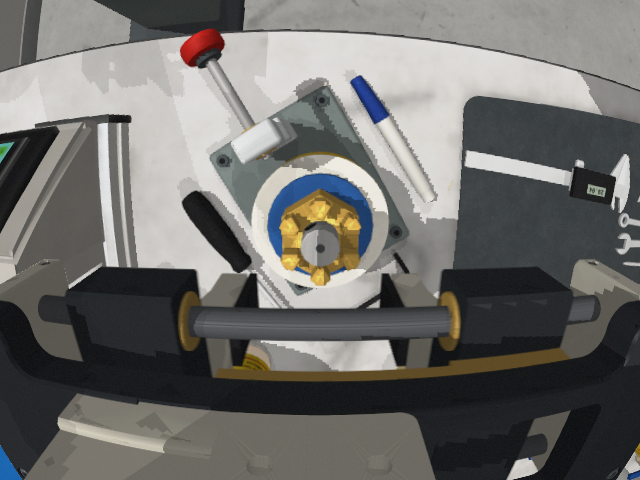

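```bash
for i in 1 2 3; do python3 -m creep '[{"ax":-8.5,"ay":0,"az":0,"tx":0,"ty":0,"tz":0,"fingers":0},{"ax":-17,"ay":0,"az":0,"tx":0,"ty":0,"tz":0,"fingers":0},{"ax":-25.5,"ay":0,"az":0,"tx":0,"ty":0,"tz":0,"fingers":0},{"ax":-34,"ay":0,"az":0,"tx":0,"ty":0,"tz":0,"fingers":0},{"ax":-40,"ay":0,"az":0,"tx":0,"ty":0,"tz":0,"fingers":0}]' 20 >/dev/null; done; cat > k.py <<'E'
from h import *
s=r.get_state(); M=R.from_euler('xyz',s['eef_rot'],degrees=True).as_matrix()
ex=np.array([np.cos(np.radians(32)),np.sin(np.radians(32)),0]); ey=np.array([-ex[1],ex[0],0])
D=s['tcp_pos']-[.5167,.4198,0]; print('along',(D@ex).round(4),'side',(D@ey).round(4),'z',s['tcp_pos'][2].round(4),'ex in tool',(M.T@ex).round(3),'F along',(s['contact_force']@ex).round(2),'F',s['contact_force'].round(2))
t=np.array([.5167,.4198,.15])-.205*ex; print('to start',(M.T@(t-s['tcp_pos'])).round(4))
E
python3 st.py; python3 k.py
```

```text
j [ 55.83  20.89  -3.24  -0.   -65.94 -23.69] p [0.5165 0.4194 0.164 ] w 0.0002
yawy -147.85 xdir [-8.0e-04 -1.1e-03 -1.0e+00] F [ 0.43 -0.38 -0.31] m [0.087 0.051 0.074] tq6 -1.169
axis in tool [-0.     -0.0005 -0.0001]
along -0.0004 side -0.0002 z 0.164 ex in tool [-0.001 -1.    -0.003] F along 0.16 F [ 0.43 -0.38 -0.31]
to start [0.0142 0.2046 0.0007]
```

Next I'll move +ty by 0.205, out past the knob, staying at the present height.

```bash
python3 -m creep '[{"ax":0,"ay":0,"az":0,"tx":0,"ty":0.045,"tz":0,"fingers":0},{"ax":0,"ay":0,"az":0,"tx":0,"ty":0.09,"tz":0,"fingers":0},{"ax":0,"ay":0,"az":0,"tx":0,"ty":0.135,"tz":0,"fingers":0},{"ax":0,"ay":0,"az":0,"tx":0,"ty":0.18,"tz":0,"fingers":0},{"ax":0,"ay":0,"az":0,"tx":0,"ty":0.205,"tz":0,"fingers":0}]'; python3 -m creep '[{"ax":0,"ay":0,"az":0,"tx":0,"ty":0,"tz":0,"fingers":0},{"ax":0,"ay":0,"az":0,"tx":0,"ty":0,"tz":0,"fingers":0},{"ax":0,"ay":0,"az":0,"tx":0,"ty":0,"tz":0,"fingers":0}]' ; python3 k.py; python3 - <<'E'
from h import *
s=r.get_state(); d=cap('wrist','w9.png'); W=wristmap(d,s['tcp_pos'],s['eef_rot'])
hsv=cv2.cvtColor(d['pixels'],cv2.COLOR_BGR2HSV);H,S,V=[hsv[...,i].astype(int) for i in range(3)]
ex=np.array([np.cos(np.radians(32)),np.sin(np.radians(32)),0]); ey=np.array([-ex[1],ex[0],0])
D=W-[.5167,.4198,0];X=D@ex;Y=D@ey
m=((H<8)|(H>172))&(S>140)&(W[...,2]>.09)&(W[...,2]<.135)&(X<-.13)&(X>-.19)&(abs(Y)<.03)
print(m.sum(),np.percentile(X[m],[2,98]),np.percentile(Y[m],[2,98]),np.percentile(W[m][:,2],[2,98]))
E
```

```text
time_s: 14.85
tcp_pos: [0.3401, 0.3093, 0.1642]
eef_rot: [99.6, 89.9, -138.6]
contact_force: [0.5, 0.8, 0.8]
gripper_width: 0.0003
time_s: 15.15
tcp_pos: [0.3429, 0.3121, 0.1647]
eef_rot: [-155.0, 90.0, -33.2]
contact_force: [-0.4, 0.3, 0.0]
gripper_width: 0.0006
along -0.2045 side 0.0008 z 0.1647 ex in tool [ 0.    -1.     0.003] F along -0.16 F [-0.36  0.28  0.03]
to start [ 0.0147  0.0005 -0.0008]
966 [-0.16141509 -0.14833425] [-0.01459002  0.01090809] [0.10506985 0.1257244 ]
```

View pics/w9.png

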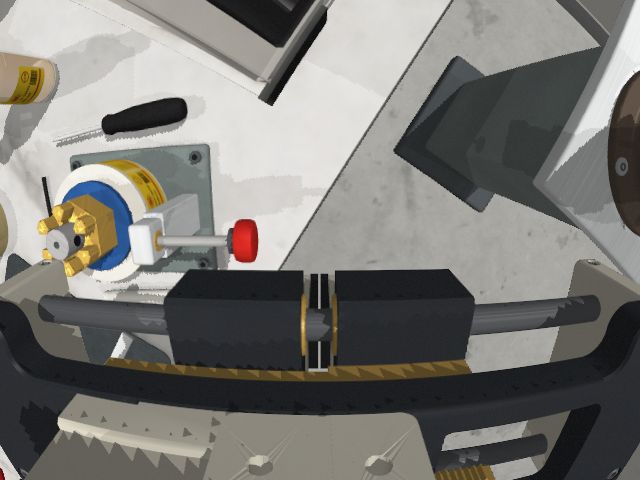

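```bash
python3 -m creep '[{"ax":0,"ay":0,"az":0,"tx":0.02,"ty":0,"tz":-0.001,"fingers":0},{"ax":0,"ay":0,"az":0,"tx":0.04,"ty":0,"tz":-0.002,"fingers":0},{"ax":0,"ay":0,"az":0,"tx":0.06,"ty":0,"tz":-0.002,"fingers":0},{"ax":0,"ay":0,"az":0,"tx":0.069,"ty":0,"tz":-0.002,"fingers":0},{"ax":0,"ay":0,"az":0,"tx":0.069,"ty":0,"tz":-0.002,"fingers":0}]'; python3 -m creep '[{"ax":0,"ay":0,"az":0,"tx":0,"ty":-0.005,"tz":0,"fingers":0},{"ax":0,"ay":0,"az":0,"tx":0,"ty":-0.01,"tz":0,"fingers":0},{"ax":0,"ay":0,"az":0,"tx":0,"ty":-0.015,"tz":0,"fingers":0},{"ax":0,"ay":0,"az":0,"tx":0,"ty":-0.02,"tz":0,"fingers":0},{"ax":0,"ay":0,"az":0,"tx":0,"ty":-0.025,"tz":0,"fingers":0}]' ; python3 k.py;  python3 -m creep '[{"ax":0,"ay":0,"az":0,"tx":0,"ty":-0.003,"tz":0,"fingers":0},{"ax":0,"ay":0,"az":0,"tx":0,"ty":-0.006,"tz":0,"fingers":0},{"ax":0,"ay":0,"az":0,"tx":0,"ty":-0.009,"tz":0,"fingers":0},{"ax":0,"ay":0,"az":0,"tx":0,"ty":-0.012,"tz":0,"fingers":0},{"ax":0,"ay":0,"az":0,"tx":0,"ty":-0.015,"tz":0,"fingers":0}]' ; python3 k.py
```

```text
time_s: 15.7
tcp_pos: [0.3435, 0.3092, 0.0944]
eef_rot: [124.0, 89.8, -114.2]
contact_force: [-0.9, 0.3, 0.6]
gripper_width: 0.0007
time_s: 16.2
tcp_pos: [0.3653, 0.3235, 0.0961]
eef_rot: [-61.6, 90.0, 60.2]
contact_force: [0.0, -0.5, 0.0]
gripper_width: 0.0005
along -0.1794 side -0.0014 z 0.0961 ex in tool [ 0.001 -1.     0.003] F along -0.24 F [ 0.03 -0.5   0.02]
to start [-0.0539  0.0255  0.0013]
time_s: 16.7
tcp_pos: [0.3775, 0.3309, 0.0957]
eef_rot: [111.7, 90.0, -126.5]
contact_force: [-2.3, -2.2, 1.0]
gripper_width: 0.0002
along -0.1651 side -0.0016 z 0.0957 ex in tool [-0.    -1.     0.003] F along -3.12 F [-2.29 -2.21  1.01]
to start [-0.0543  0.0399  0.0015]
```

```bash
for i in 1 2; do python3 -m creep '[{"ax":0,"ay":0,"az":0,"tx":0,"ty":-0.004,"tz":0,"fingers":0},{"ax":0,"ay":0,"az":0,"tx":0,"ty":-0.008,"tz":0,"fingers":0},{"ax":0,"ay":0,"az":0,"tx":0,"ty":-0.012,"tz":0,"fingers":0}]' >/dev/null ; python3 k.py | head -1; done; for i in 1 2; do python3 -m creep '[{"ax":0,"ay":0,"az":0,"tx":0,"ty":-0.002,"tz":0,"fingers":0},{"ax":0,"ay":0,"az":0,"tx":0,"ty":-0.004,"tz":0,"fingers":0}]' >/dev/null ; python3 k.py | head -1; done
```

```text
along -0.1528 side -0.0016 z 0.0958 ex in tool [-0.    -1.     0.003] F along -1.75 F [-1.8  -0.42  1.06]
along -0.1408 side -0.0016 z 0.0958 ex in tool [-0.    -1.     0.003] F along -1.4 F [-1.42 -0.37  0.93]
along -0.1369 side -0.0016 z 0.0958 ex in tool [ 0.    -1.     0.003] F along -1.55 F [-1.31 -0.83  2.65]
along -0.133 side -0.0016 z 0.0958 ex in tool [ 0.    -1.     0.003] F along -1.46 F [-1.02 -1.13  0.13]
```

```bash
for i in 1 2 3; do python3 -m creep '[{"ax":0,"ay":0,"az":0,"tx":0,"ty":-0.001,"tz":0,"fingers":0},{"ax":0,"ay":0,"az":0,"tx":0,"ty":-0.002,"tz":0,"fingers":0}]' >/dev/null ; python3 k.py | head -1; done; python3 - <<'E'
from h import *
s=r.get_state(); d=cap('wrist','w10.png')
E
```

```text
along -0.1311 side -0.0016 z 0.0958 ex in tool [ 0.    -1.     0.003] F along -2.42 F [-1.87 -1.56  0.54]
along -0.1291 side -0.0016 z 0.0958 ex in tool [-0.    -1.     0.003] F along -1.45 F [-1.41 -0.47  0.99]
along -0.1271 side -0.0017 z 0.0958 ex in tool [ 0.    -1.     0.003] F along -1.64 F [-1.66 -0.43  1.42]
```

View pics/w10.png

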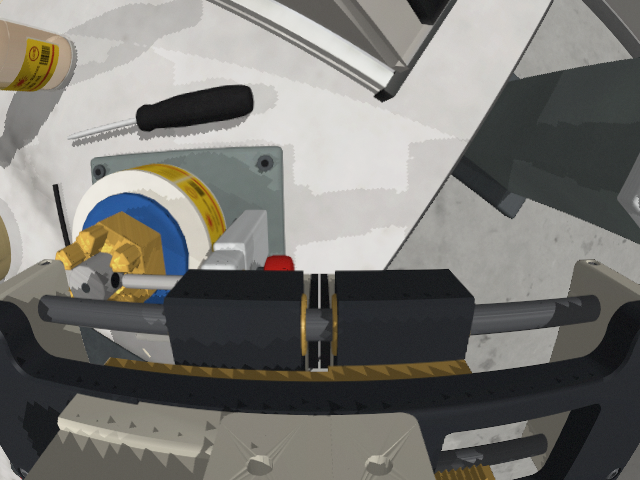

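The rod tip is in the slot, just short of the stud hole at about (115,282). I'll keep pushing.

```bash
for i in 1 2 3 4; do python3 -m creep '[{"ax":0,"ay":0,"az":0,"tx":0,"ty":-0.001,"tz":0,"fingers":0},{"ax":0,"ay":0,"az":0,"tx":0,"ty":-0.002,"tz":0,"fingers":0}]' >/dev/null ; python3 k.py | head -1; done
```

```text
along -0.1251 side -0.0017 z 0.0958 ex in tool [ 0.    -1.     0.003] F along -2.06 F [-1.81 -0.98  1.61]
along -0.1231 side -0.0016 z 0.0958 ex in tool [ 0.    -1.     0.003] F along -1.57 F [-1.52 -0.53  1.69]
along -0.121 side -0.0017 z 0.0958 ex in tool [ 0.    -1.     0.003] F along -2.23 F [-2.49 -0.24  1.58]
along -0.119 side -0.0017 z 0.0958 ex in tool [ 0.    -1.     0.003] F along -1.91 F [-1.71 -0.88  1.39]
```

```bash
for i in 1 2 3; do python3 -m creep '[{"ax":0,"ay":0,"az":0,"tx":0,"ty":-0.001,"tz":0,"fingers":0},{"ax":0,"ay":0,"az":0,"tx":0,"ty":-0.002,"tz":0,"fingers":0}]' >/dev/null ; python3 k.py | head -1; done
```

```text
along -0.118 side -0.0019 z 0.0955 ex in tool [-0.002 -1.     0.003] F along -6.59 F [-5.53 -3.6   6.25]
along -0.1175 side -0.0021 z 0.0956 ex in tool [-0.004 -1.     0.004] F along -14.41 F [-13.52  -5.56  11.95]
along -0.1172 side -0.0023 z 0.0955 ex in tool [-0.007 -1.     0.004] F along -20.64 F [-19.82  -7.23  15.38]
```

The pin is against a hard stop at -0.118, which fits full travel. I'll back off and look.

```bash
python3 -m creep '[{"ax":0,"ay":0,"az":0,"tx":0,"ty":0.01,"tz":0,"fingers":0},{"ax":0,"ay":0,"az":0,"tx":0,"ty":0.03,"tz":0,"fingers":0},{"ax":0,"ay":0,"az":0,"tx":0,"ty":0.06,"tz":0,"fingers":0},{"ax":0,"ay":0,"az":0,"tx":-0.04,"ty":0.08,"tz":0,"fingers":0},{"ax":0,"ay":0,"az":0,"tx":-0.08,"ty":0.08,"tz":0,"fingers":0}]'; python3 -m creep '[{"ax":0,"ay":0,"az":0,"tx":0,"ty":0,"tz":0,"fingers":0},{"ax":0,"ay":0,"az":0,"tx":0,"ty":0,"tz":0,"fingers":0},{"ax":0,"ay":0,"az":0,"tx":0,"ty":0,"tz":0,"fingers":0}]'; python3 k.py; python3 - <<'E'
from h import *
ex=np.array([np.cos(np.radians(32)),np.sin(np.radians(32)),0]); ey=np.array([-ex[1],ex[0],0])
s=r.get_state(); d=cap('wrist','w11.png'); e=cap('scene','s11.png')
cv2.imwrite('pics/s11z.png',cv2.resize(e['pixels'][180:330,200:420],None,fx=3,fy=3))
for nm,d,W in(('w',d,wristmap(d,s['tcp_pos'],s['eef_rot'])),('s',e,worldmap(e))):
    hsv=cv2.cvtColor(d['pixels'],cv2.COLOR_BGR2HSV);H,S,V=[hsv[...,i].astype(int) for i in range(3)]
    D=W-[.5167,.4198,0];X=D@ex;Y=D@ey
    m=((H<8)|(H>172))&(S>140)&(W[...,2]>.09)&(W[...,2]<.135)&(X<-.07)&(X>-.19)&(abs(Y)<.03)
    print(nm,m.sum(),np.percentile(X[m],[2,50,98]))
E
```

```text
time_s: 20.25
tcp_pos: [0.3519, 0.3141, 0.176]
eef_rot: [117.6, 89.9, -120.5]
contact_force: [1.3, 2.7, 0.7]
gripper_width: -0.0
time_s: 20.55
tcp_pos: [0.3535, 0.316, 0.1752]
eef_rot: [91.9, 90.0, -146.3]
contact_force: [-0.8, 0.4, -0.4]
gripper_width: 0.0002
along -0.1934 side -0.0016 z 0.1752 ex in tool [-0.    -1.     0.003] F along -0.46 F [-0.76  0.35 -0.4 ]
to start [0.0252 0.0116 0.0015]
w 938 [-0.10661114 -0.10310138 -0.09392883]
s 234 [-0.10835083 -0.10574255 -0.09507844]
```

View pics/w11.png

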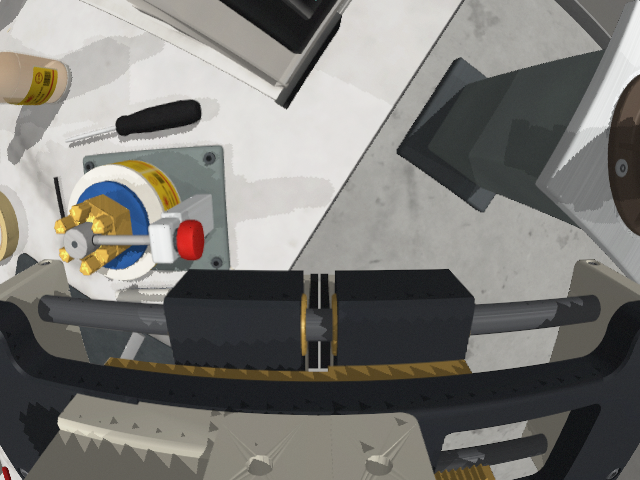

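View pics/s11z.png

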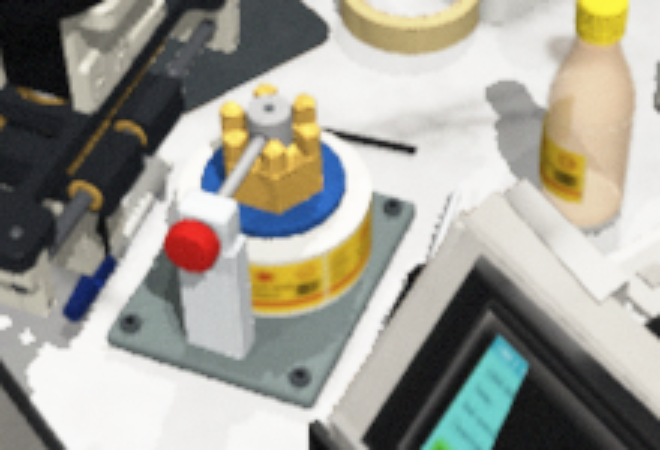

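The pin is home: the knob face is 106.6 mm from the axis (106 mm nominal), and the rod runs through the slot into the stud. The arm is clear and still, so I'll hand in.

```bash
python3 -c "
from plant import order
print(order.close_job())"
```

```text
the job is handed in; nothing more can be done
None
```

I tightened the castle nut, pushed the lock pin fully home through a slot into the stud, and handed the job in at about 20.6 s of the 64 s allowed. No verdict was given.

- **Nut:** I turned it clockwise about 217° in one grip, from about 0.40 to 4.19 rad. I stopped with a slot at about 32.3°, where the pin lies at about 32°.
- **Pin:** It stopped hard with about 20 N on it. The knob face then measured 106.6 mm from the axis with the wrist camera (106 mm nominal) and about 108 mm with the scene camera.
- **Surroundings:** The gripper was clear of everything and read no force. I checked the bottle by measurement partway through the turn and it had not moved. I only looked at the driver and marker in the pictures.

**Where the checks disagreed:**
- **Bearing point:** The torque did not jump clearly to 0.4 N m. It climbed gradually from about 0.06 at 2.84 rad to about 0.46–0.48 near the end, so I only know the nut began to bear somewhere from about 2.85 to 3.4 rad.
- **Slot choice:** If it began to bear before 3.14 rad, I went one slot further than needed. By the figures you gave, the nut would then press with about 42–52 N, inside the 10–60 N allowed. I could not measure that force directly.

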